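# Uncover the grease port on the hand press

### The arm

A 6-joint arm with a two-finger parallel gripper is mounted at the origin on the work surface. World frame = base frame: x ahead of the robot, y to its left, z up, the work surface at z = 0. Lengths are in m, angles in rad, forces in N, time in s.
With the tool pointing down it reaches from about 0.425 to 0.95 m from the base axis. Payload 14.7 kg.
Tool frame: the origin (TCP) lies midway between the tips of the shut fingers; the grasp point (between the pads) lies 19 mm behind it; z points along the fingers, y is the line along which they close (so a half turn about z gives the same grasp; the last joint's range is limited). The gripper opens to 85 mm and grips with 20 to 120 N. Pads are 22 mm wide; open, the fingers measure 114 mm over their backs; the gripper's body (76 mm by 85 mm) begins 54 mm behind the grasp point. The pads swing forward as they close: fully open they stand 13 mm farther back than shut.
Start: joints at [-1.269, 0.48, 1.596, -0, 1.065, -0.047], TCP at [0.222, -0.611, 0.231] pointing down, gripper open.
Joint ranges: [-2.75, 2.75], [-0.82, 2.05], [0.23, 2.67], [-1.56, 4.7], [0.09, 2.69], [-2.92, 2.92]. Speed limits (rad/s): [1.89, 1.89, 2.39, 3.01, 3.01, 3.01].

### API

Orientations are given as a unit quaternion [x, y, z, w].
In Python, from station import r gives the robot as it stands.
- The arm moves only by the tool servo_tool, never from a script. Its argument "series" is a list of rows, each a list of 7 numbers: the shift along the world's x, y, z in m, then the turn, a rotation vector about the world's x, y, z in degrees, then the opening, from 0 (shut) to 1 (fully open). A call has 1 to 5 rows; each row shifts and turns the commanded pose from where the row before left it; what a row does not reach is not made up. A row lasts 1/8 s, in which the tool goes at most 62.5 mm and 10.7 degrees, less where a joint would pass 70% of its speed; a pose out of reach is approached as far as the arm can. A call is refused whole if a number of a shift passes 0.0625 or a number of a turn 10.7, either way. A call with a gripper value outside its range is refused whole. The fingers move at their own pace and stop on an object; the grip force is fixed at half the most. Time passes only in rows, so rows that do not move let the fingers close. It gives the time, the measured TCP pose, the force, the opening and the grip force at its end, in the units of the state.
- r.observe(): the state, without advancing time (a new reading comes with each control period).
- r.read_camera(name): name is "scene" or "top"; returns (picture, depth): 384x512x3 uint8, blue, green, red; 384x512 float32, m along the optical axis (not along the pixel's ray), 0 where there is no reading.
- r.camera_info(name): a dict with "fov_y" (degrees; the focal length in pixels is half the picture's height over the tangent of half this angle, whatever the lens; pixels are square), "cx", "cy" (the principal point, pixels), "extrinsics" (4x4, takes a point from camera to world coordinates). Camera axes: x right, y down, z forward; pixel columns grow to the right and rows downward; lengths in m; the calibration is good to about 2 mm. A picture is of the moment at which its call begins. camera_info takes no time and is no camera call.
- r.close_job(): hands the job in; it is judged then, once.
The state is a dict: "time_s": time; "joint_pos": joint angles; "joint_vel": joint speeds; "effort": joint torques, N m; "position": TCP position; "eef_rot": TCP orientation; "contact_force": force on the tool from outside, world axes, zero at the start; "torque": the same for the moment, N m; "grip_width": opening from 0.0 (shut) to 1.0 (fully open); "grasp_force": force on a finger pad.
Only numpy, scipy, OpenCV 4.12 (cv2) and the standard library are available. Lean on these libraries where they do the work, as an engineer would, in place of code of your own. Each camera call takes 0.05 s, during which the arm holds its last target. There are 200 camera calls.

### The job

The hand press is due for greasing: swivel the round flat cover on the press bed sideways around its pivot screw, about a quarter turn, so that the port beneath it lies fully open. Leave the square cover beside it as it is.

Things in the scene. Friction and masses are not known exactly. Their poses are not given: they have to be found in the camera images.
- round_cover (a joint): Angle (rad) of the round cover on its upright pivot screw: 0 = squarely over its 26 mm port, growing counter-clockwise seen from above to a stop at 1.75; starts at 0 to 0.25. Port clear beyond 0.85. Flat steel plate 5 mm thick: disc 52 mm across, centred 50 mm from the screw, neck to the screw, and opposite it a 20 mm wide tab with an upright knob. Light friction (1 N at the knob), no spring.
- round_knob (a point): Centre of the top of the round cover's knob, 84 mm above the bench: an upright steel cylinder 14 mm in diameter, standing 28 mm above the cover's upper face. Its axis is 88 mm from the pivot screw's axis (38 mm beyond the disc's centre). Moves with the cover.
- round_port (a point): Fixed: centre of the round cover's port, 50 mm above the bench, on the dark flat bed (200 x 520 mm, top at 40 mm) of a press whose 0.46 m frame stands on the bed's +y end, over 0.12 m clear. x is level, towards the pivot screw at x = 0.05, y = 0; z up. Knob at x = -0.038, y = 0 when shut; opening carries it to -y. The two covers lie 150 mm apart, turned alike, in either order.
- square_knob (a point): Centre of the top of the other cover's knob; leave this cover alone. It is the same as the round one but with a 52 mm square plate in place of the disc, 150 mm to one side of it (+y or -y of the port's frame), and may also start up to 0.25 rad turned.

How it is judged:
By the outcome, as a careful person would: the job done as asked, in the order asked, and still so for the second after the job is handed in, with the robot touching nothing.
It also fails if it takes over 35 s, if anything falls off the work surface, if the arm or the gripper's body presses on something with over 40 N, if the wrist force passes 120 N, or if a joint passes its speed limit or range.

## Working session

There is one attempt and no reset: what is moved stays moved. The work goes in short steps, Python scripts to look and compute and a tool call to move; the robot and the scene stay as the last step left them, time stands still between calls to the robot, and variables do not carry over. Pictures are saved under pics/ and viewed, at most 10 in all, crops included, and the job is handed in when it is done.

Besides the shell and the picture viewer there is one more tool, called after "Emit:" by a JSON object that holds its "api" and its "payload", one argument or row to a line. servo_tool: Moves the arm, as the interface text tells. Its arguments: {"type":"object","properties":{"series":{"type":"array","items":{"type":"array","items":{"type":"number"}}}},"required":["series"]}

```bash
mkdir -p pics; cat > h.py <<'E'
import numpy as np, cv2
from station import r
def cloud(n):
    im,d=r.read_camera(n); c=r.camera_info(n); f=im.shape[0]/2/np.tan(np.radians(c["fov_y"])/2)
    v,u=np.mgrid[:d.shape[0],:d.shape[1]]
    p=np.stack([(u-c["cx"])/f*d,(v-c["cy"])/f*d,d],-1); E=np.array(c["extrinsics"])
    return im,d,p@E[:3,:3].T+E[:3,3]
E
python3 - <<'E'
from h import *
for n in("scene","top"):
    im,d,p=cloud(n); cv2.imwrite(f"pics/{n}.png",im); np.save(n+".npy",p)
    c=r.camera_info(n);print(n,np.round(c["extrinsics"],3).tolist(),c["fov_y"],c["cx"],c["cy"])
    m=(d>0)&(p[...,2]>.075)&(p[...,2]<.09)
    k,l,s,ce=cv2.connectedComponentsWithStats(m.astype(np.uint8))
    for i in range(1,k):
        if s[i,4]>8: print(s[i],np.round(np.median(p[l==i],0),4))
print(r.observe())
E
```

```text
scene [[0.906, 0.341, -0.251, 0.706], [0.423, -0.74, 0.523, -0.302], [-0.008, -0.58, -0.814, 0.622], [0.0, 0.0, 0.0, 1.0]] 57.49288185177299 262.6682715146078 191.64439865182544
[278  15  21  11 113] [0.3477 0.6297 0.0822]
[205  34  21  11  97] [0.1968 0.4644 0.0758]
[413  83  84  27 476] [0.832  0.4798 0.0825]
[72 99 12 19 81] [0.044  0.089  0.0823]
[  7 122  80  45 552] [ 0.0855 -0.0429  0.0822]
[297 125  29  25 272] [0.579  0.1994 0.0884]
[303 127  10   9  19] [0.5612 0.2246 0.0895]
[  0 151   5   5  14] [ 0.0084 -0.0926  0.083 ]
[330 158  54  26 235] [0.6796 0.1556 0.0823]
[250 197   8   9  54] [0.5325 0.0182 0.0832]
[368 196  43  29 261] [0.7605 0.0862 0.0827]
[197 249   9  10  66] [ 0.4995 -0.1152  0.0836]
[472 381   7   3  14] [ 0.9362 -0.123   0.0834]
top [[0.089, -0.97, 0.227, 0.393], [-0.996, -0.087, 0.021, 0.027], [-0.001, -0.228, -0.974, 0.749], [0.0, 0.0, 0.0, 1.0]] 47.38867044527528 254.9884556807175 195.11038010921115
[ 1 48 10 19 57] [0.7545 0.4821 0.0863]
[198  62  46  28 253] [0.734  0.1118 0.0827]
[135  99  65  42 241] [0.6446 0.1718 0.0825]
[145 156   8   6  13] [
[... 324 characters left out ...]
array([-1.26858170e+00,  4.80780710e-01,  1.59678967e+00, -1.71494321e-05,
        1.06510996e+00, -4.65878431e-02]), 'joint_vel': array([ 1.20680683e-03, -1.55302381e-03, -1.01516885e-03, -5.54656645e-04,
        2.95331284e-03,  7.85418749e-05]), 'effort': array([ 8.81433680e-04, -9.52256083e+01, -4.31040430e+01,  4.07035463e-05,
        5.22851813e-03,  1.74517425e-05]), 'position': array([ 0.22206639, -0.61050523,  0.23073695]), 'eef_rot': array([ 9.84829745e-01,  1.73522556e-01, -7.67592941e-05, -5.38450078e-04]), 'contact_force': array([-0.00691197,  0.34473291, -0.31799257]), 'torque': array([ 0.03691835, -0.0018807 , -0.00144129]), 'grasp_force': 0.0, 'grip_width': 1.001817470366301}
```

View pics/scene.png

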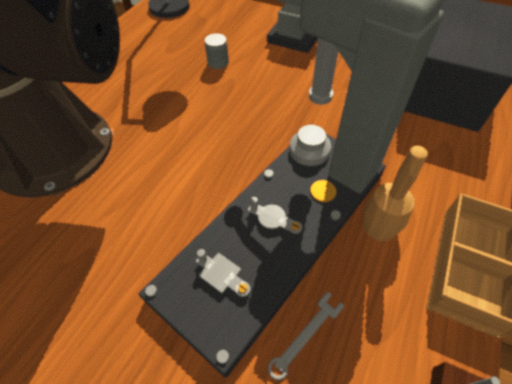

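View pics/top.png

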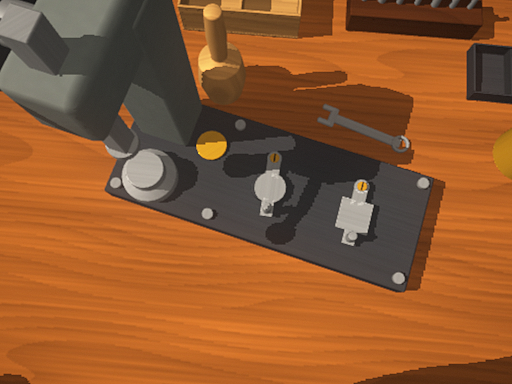

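The scene view shows the round cover at about (272,216), its knob at (254,201) and its screw at (295,227). The square cover is nearer at (222,272), its knob at (200,254). The top view agrees: round disc (270,187), knob (266,208), screw (274,157), and the press frame is at upper left. Next I'll find the screw axis, the bed axis and the overhead obstacles.

```bash
python3 - <<'E'
from h import *
T=np.load("top.npy");S=np.load("scene.npy")
for P,n,boxes in((T,"top",dict(screwR=(269,151,280,163),screwS=(357,180,368,192),knobR=(258,200,274,216),knobS=(342,228,360,246))),(S,"scene",dict(screwR=(289,221,302,234),screwS=(236,282,251,297),knobR=(246,194,262,210),knobS=(193,245,210,262)))):
    im=cv2.imread(f"pics/{n}.png").astype(int)
    for k,(a,b,c,d) in boxes.items():
        p=P[b:d,a:c].reshape(-1,3); q=im[b:d,a:c].reshape(-1,3)
        m=(q[:,2]-q[:,0]>60) if "screw" in k else (p[:,2]>.0815)&(p[:,2]<.088)
        e=p[m]; print(n,k,m.sum(),np.round((e.min(0)+e.max(0))/2,4),np.round(np.ptp(e,axis=0),4),np.round(e.mean(0),4))
    m=(P[...,2]>.12)&(P[...,0]>.4)&(P[...,0]<.8)&(P[...,1]>-.3)&(P[...,1]<.35)
    e=P[m]; 
    for z in(.12,.2,.3,.4): 
        g=e[(e[:,2]>z)&(e[:,2]<z+.1)]
        if len(g):print(z,g.min(0).round(3),g.max(0).round(3), g[g[:,1].argmin()].round(3))
m=(abs(T[...,2]-.04)<.004)&(T[...,0]>.4)&(T[...,0]<.75)&(T[...,1]>-.3)&(T[...,1]<.3)
print(cv2.minAreaRect(T[m][:,:2].astype(np.float32)))
E
```

```text
top screwR 56 [0.62   0.0169 0.0602] [0.0144 0.0136 0.0052] [0.6197 0.0167 0.0601]
top screwS 76 [ 0.4935 -0.055   0.4013] [0.2007 0.1648 0.6958] [ 0.5824 -0.127   0.0687]
top knobR 59 [0.5317 0.0232 0.0838] [0.0118 0.0125 0.0042] [0.5318 0.0228 0.084 ]
top knobS 63 [ 0.4978 -0.1114  0.0843] [0.0128 0.0128 0.0051] [ 0.498  -0.1113  0.0838]
0.12 [0.555 0.105 0.12 ] [0.769 0.246 0.22 ] [0.764 0.105 0.18 ]
0.2 [0.555 0.106 0.2  ] [0.779 0.243 0.3  ] [0.764 0.106 0.203]
0.3 [0.531 0.149 0.3  ] [0.707 0.299 0.4  ] [0.701 0.149 0.321]
0.4 [0.532 0.164 0.4  ] [0.647 0.264 0.463] [0.647 0.164 0.401]
scene screwR 39 [0.6206 0.0141 0.06  ] [0.0116 0.013  0.0039] [0.6205 0.0136 0.0599]
scene screwS 84 [ 0.6411 -0.2116  0.3381] [0.1303 0.181  0.5678] [ 0.586  -0.1327  0.066 ]
scene knobR 37 [0.5322 0.0202 0.0838] [0.0123 0.0125 0.0039] [0.5319 0.0197 0.0837]
scene knobS 52 [ 0.4982 -0.1143  0.0839] [0.0128 0.0128 0.0047] [ 0.4985 -0.1144  0.0839]
0.12 [0.555 0.101 0.12 ] [0.781 0.235 0.22 ] [0.766 0.101 0.183]
0.2 [0.556 0.104 0.2  ] [0.779 0.235 0.3  ] [0.767 0.104 0.21 ]
0.3 [0.532 0.145 0.3  ] [0.726 0.224 0.4  ] [0.702 0.145 0.34 ]
0.4 [0.631 0.152 0.4  ] [0.716 0.203 0.411] [0.692 0.152 0.401]
((0.604030966758728, 0.015823334455490112), (0.5196354985237122, 0.25036245584487915), 76.3590087890625)
```

Measured results:
- **Screw:** about (0.620, 0.0155).
- **Round knob:** (0.532, 0.0215). It is 88 mm from the screw, as specified, and its top is at 84 mm.
- **Cover angle:** about 0.18 rad.

I'll go above the knob, cage it loosely between the fingers and follow the arc.

Emit:
{"api": "servo_tool", "payload": {
  "series": [
    [0.038, 0.0435, 0, 0, 0, -2.4, 0.4],
    [0.038, 0.0435, 0, 0, 0, -2.4, 0.4],
    [0.038, 0.0435, 0, 0, 0, -2.4, 0.4],
    [0.038, 0.0435, 0, 0, 0, -2.4, 0.4],
    [0.038, 0.0435, 0, 0, 0, -2.4, 0.4]
  ]
}}

```text
time_s: 0.72
position: [0.4131, -0.3917, 0.2311]
eef_rot: [0.998, 0.069, -0.0, -0.0]
contact_force: [0.4, -0.5, -0.2]
grip_width: 0.398
grasp_force: 0.0
```

Emit:
{"api": "servo_tool", "payload": {
  "series": [
    [0.038, 0.0435, 0, 0, 0, -2.4, 0.4],
    [0.012, 0.053, 0, 0, 0, -2.4, 0.4],
    [0.012, 0.053, 0, 0, 0, -2.4, 0.4],
    [0.012, 0.053, 0, 0, 0, -2.4, 0.4],
    [0.012, 0.053, 0, 0, 0, -2.4, 0.4]
  ]
}}

```text
time_s: 1.35
position: [0.4982, -0.1361, 0.2312]
eef_rot: [0.999, -0.036, -0.0, -0.0]
contact_force: [0.7, -0.4, -0.2]
grip_width: 0.395
grasp_force: 0.0
```

Emit:
{"api": "servo_tool", "payload": {
  "series": [
    [0.011, 0.053, -0.02, 0, 0, 0, 0.4],
    [0.011, 0.053, -0.02, 0, 0, 0, 0.4],
    [0.012, 0.0515, -0.02, 0, 0, 0, 0.4],
    [0, 0, -0.03, 0, 0, 0, 0.4],
    [0, 0, 0, 0, 0, 0, 0.4]
  ]
}}

```text
time_s: 1.98
position: [0.5305, 0.0202, 0.1396]
eef_rot: [0.999, -0.034, -0.002, 0.0]
contact_force: [-0.1, -0.2, -0.8]
grip_width: 0.403
grasp_force: 0.0
```

```bash
python3 - <<'E'
from h import *
print(r.observe()["position"],r.observe()["joint_pos"].round(2))
im,d,p=cloud("scene"); a=cv2.resize(im[90:310,130:390],None,fx=1.8,fy=1.8)
im,d,p=cloud("top"); b=cv2.resize(im[90:310,180:400],None,fx=1.8,fy=1.8)
cv2.imwrite("pics/a.png",np.hstack([a,b])[:, :800] if 0 else cv2.resize(np.hstack([a,b]),(800,367)))
E
```

```text
[0.53051948 0.02024137 0.13955364] [-0.02  0.44  1.96 -0.    0.75  1.62]
```

View pics/a.png

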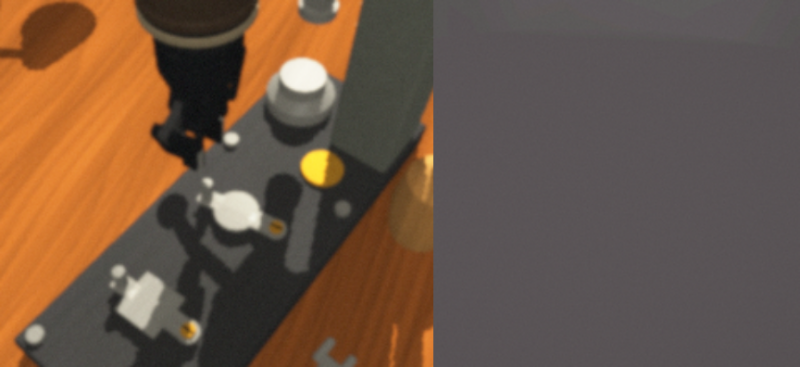

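The top camera is blocked by the arm. The scene crop shows the fingers above the bed, in line with the round knob at (207,185), and nothing has moved. I'll lower gently now.

Emit:
{"api": "servo_tool", "payload": {
  "series": [
    [0.0015, 0.001, -0.025, 0, 0, 0, 0.4],
    [0, 0, -0.02, 0, 0, 0, 0.4],
    [0, 0, -0.015, 0, 0, 0, 0.4],
    [0, 0, -0.015, 0, 0, 0, 0.4],
    [0, 0, 0, 0, 0, 0, 0.4]
  ]
}}

```text
time_s: 2.7
position: [0.5333, 0.0204, 0.0657]
eef_rot: [0.999, -0.035, -0.001, 0.0]
contact_force: [-0.4, 0.7, 1.3]
grip_width: 0.404
grasp_force: 0.0
```

```bash
python3 - <<'E'
from h import *
print(r.observe()["position"],r.observe()["contact_force"])
im,d,p=cloud("scene"); cv2.imwrite("pics/b.png",cv2.resize(im[130:300,170:340],None,fx=3,fy=3))
c,s=np.array([.62,.0155]),.088
a0=np.radians(176)
for k in range(9):
    a=a0+np.radians(9.5*k); print(k,(c+s*np.array([np.cos(a),np.sin(a)])).round(4))
E
```

```text
[0.53325743 0.0204192  0.06569147] [-0.37269821  0.65098945  1.32404875]
0 [0.5322 0.0216]
1 [0.5324 0.0071]
2 [ 0.535  -0.0073]
3 [ 0.5399 -0.021 ]
4 [ 0.547  -0.0337]
5 [ 0.5562 -0.0451]
6 [ 0.567  -0.0548]
7 [ 0.5794 -0.0626]
8 [ 0.5928 -0.0682]
```

View pics/b.png

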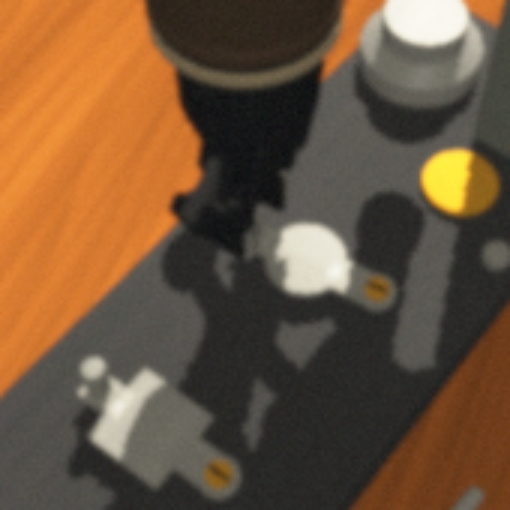

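The knob is between the fingers at about (250,235) in the crop, with no notable force. I'll follow the arc.

Emit:
{"api": "servo_tool", "payload": {
  "series": [
    [0, -0.0145, 0, 0, 0, 9.5, 0.3],
    [0.0026, -0.0144, 0, 0, 0, 9.5, 0.3],
    [0.0049, -0.0137, 0, 0, 0, 9.5, 0.3],
    [0.0071, -0.0127, 0, 0, 0, 9.5, 0.3],
    [0, 0, 0, 0, 0, 0, 0.3]
  ]
}}

```text
time_s: 3.38
position: [0.5491, -0.0353, 0.067]
eef_rot: [0.957, 0.291, 0.001, 0.0]
contact_force: [-0.2, 0.3, -0.2]
grip_width: 0.296
grasp_force: 0.0
```

```bash
python3 - <<'E'
from h import *
im,d,p=cloud("scene"); cv2.imwrite("pics/c.png",cv2.resize(im[130:300,170:340],None,fx=3,fy=3))
E
```

```text
(no output)
```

View pics/c.png

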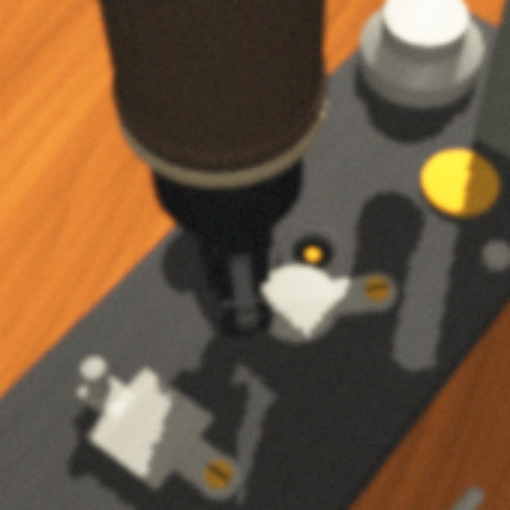

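The cover is following: the port is showing at (313,253) in the crop and the square cover hasn't moved. I'll continue the arc.

Emit:
{"api": "servo_tool", "payload": {
  "series": [
    [0.0085, -0.0112, 0, 0, 0, 9.5, 0.3],
    [0.0105, -0.0097, 0, 0, 0, 9.5, 0.3],
    [0.0124, -0.0078, 0, 0, 0, 9.5, 0.3],
    [0.0134, -0.0056, 0, 0, 0, 9.5, 0.3],
    [0.009, -0.002, 0, 0, 0, 5, 0.3]
  ]
}}

```text
time_s: 4.05
position: [0.6021, -0.0706, 0.0665]
eef_rot: [0.783, 0.622, -0.0, -0.0]
contact_force: [-0.8, -0.2, 0.9]
grip_width: 0.304
grasp_force: 0.6
```

Emit:
{"api": "servo_tool", "payload": {
  "series": [
    [0, 0, 0, 0, 0, 0, 0.35],
    [-0.003, 0.001, 0, 0, 0, 0, 0.4],
    [0, 0, 0.03, 0, 0, 0, 0.4],
    [0, 0, 0.05, 0, 0, 0, 0.4],
    [0, 0, 0.05, 0, 0, 0, 0.4]
  ]
}}

```text
time_s: 4.68
position: [0.598, -0.0695, 0.1975]
eef_rot: [0.784, 0.621, -0.0, -0.0]
contact_force: [0.7, 1.0, -0.3]
grip_width: 0.401
grasp_force: 0.0
```

Emit:
{"api": "servo_tool", "payload": {
  "series": [
    [0, -0.05, 0.03, 0, 0, 0, 0.4],
    [0, -0.06, 0, 0, 0, 0, 0.4],
    [0, -0.06, 0, 0, 0, 0, 0.4],
    [0, -0.06, 0, 0, 0, 0, 0.4],
    [0, -0.03, 0, 0, 0, 0, 0.4]
  ]
}}

```text
time_s: 5.3
position: [0.5981, -0.3324, 0.2262]
eef_rot: [0.784, 0.621, -0.0, 0.0]
contact_force: [0.1, 1.0, 0.3]
grip_width: 0.4
grasp_force: 0.0
```

```bash
python3 - <<'E'
from h import *
P=[]
for n,b in(("scene",(180,170,340,320)),("top",(220,130,390,260))):
    im,d,p=cloud(n); a=im[b[1]:b[3],b[0]:b[2]]; P.append(cv2.resize(a,(400,360)))
    m=(p[...,2]>.0815)&(p[...,2]<.086)&(p[...,0]>.45)&(p[...,0]<.65)&(p[...,1]<.05)&(p[...,1]>-.18)
    k,l,s,c=cv2.connectedComponentsWithStats(m.astype(np.uint8))
    for i in range(1,k):
        if s[i,4]>8:
            q=p[l==i].mean(0); v=q[:2]-[.62,.0155]; print(n,q.round(4),np.hypot(*v),"angle if round",(np.arctan2(v[1],v[0])-np.radians(165.7))%(2*np.pi))
cv2.imwrite("pics/d.png",np.hstack(P))
E
```

```text
scene [ 0.4984 -0.1142  0.0839] 0.17777204233318586 angle if round 1.0675006405849494
scene [ 0.5975 -0.0709  0.0835] 0.08925186155412987 angle if round 1.5659324563918284
top [ 0.5976 -0.0673  0.0838] 0.08579748098796633 angle if round 1.5560308864698662
top [ 0.4978 -0.1114  0.084 ] 0.17620374905480501 angle if round 1.0536421883465605
```

View pics/d.png

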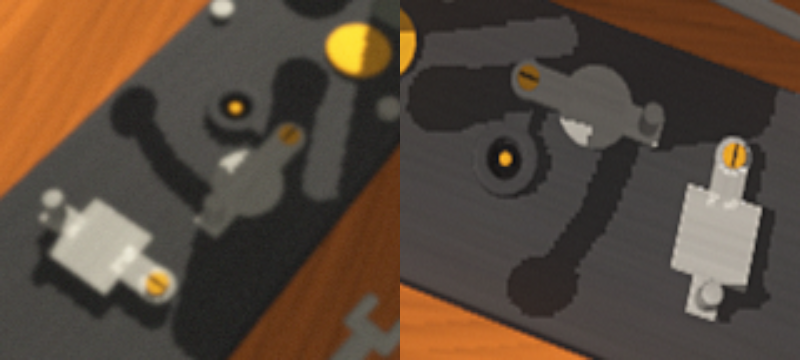

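Both views show the port fully open, at (235,107) and (505,158). The round cover is at about 1.56 rad, a quarter turn. The square knob hasn't moved, and the arm is clear.

```bash
python3 -c "
from station import r
print(r.close_job())"
```

```text
the job is handed in; nothing more can be done
None
```

The round cover is swung about a quarter turn (about 1.56 rad), its port lies fully open, the square cover hasn't moved, and the job is handed in with the arm clear.

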